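# Build up a pulley stack on the bench stage

## Task

Clear the worn bush or bushes off the assembly stage into the scrap tray, set the square-footed carrier flat on the stage centred between the four stops, and only then swing the clamp fully round over its flange. Then seat every pulley on the bench recess down onto the carrier's spigot, one on another, largest at the bottom and smallest on top, each fully home, and finally seat the end cap fully home on the topmost pulley. Leave the other things on the bench where they are.

Things in the scene. Friction and masses are not known exactly. Their poses are not given: they have to be found in the camera images.
- stage: Fixed dark steel plate 180 (x) by 205 mm (y), yaw within 0.2 rad. Origin: on the bench under the middle of the space between the stops; plate top 12 mm above it. Four stops, 12 mm tall above the plate, 50 mm long, 12 mm thick, one amid each side, inner faces 54 mm from the middle along x and y (space 108 by 108 mm). Swing clamp pivot at x 0, y +90 mm.
- clamp (a joint): Swing clamp, flat steel arm 29 to 39 mm above the bench. Starts at 0 to 0.3 rad; at 0 (open) its knob end points to the stage's -x; the value grows to the end stop 1.57 (shut) as the knob goes clockwise from above to the stage's +y side, and the nose then lies over the carrier's flange edge, 3 mm above it. Needs about 2 N at the knob; stays where left.
- clamp_knob (a point): Middle of the clamp's black upright knob, a cylinder 22 mm in diameter, from 39 to 75 mm above the bench (this point at 60 mm), 60 mm from the pivot: in the stage's frame x = -60 cos(q), y = 90 + 60 sin(q) mm, q the joint value.
- carrier: Carrier, loose steel, 0.6 kg, upright on the bench: square foot flange 100 by 100 by 14 mm, on it a round hub 52 mm in diameter up to 36 mm, then the centring spigot, 34 mm in diameter, 8 mm tall (top at 44 mm), its upper 5 mm coned to 25 mm. Flat beneath. Origin: centre of the underside; z up, x and y square to the flange's edges.
- cap: End cap, loose dark steel, 0.3 kg, upright on the bench: flange 68 mm in diameter, 14 mm thick, round grip 36 mm in diameter above it up to 55 mm (full width from 22 to 52 mm). No spigot. Recess beneath like the pulleys'. Origin: centre of the underside, z up. Seated, its origin is 38 mm above that of the pulley below.
- bush_a: Worn brass bush, a cylinder 40 mm in diameter, 60 mm tall, standing on the stage plate between the stops, towards the corner at the stage's +x +y. Origin: centre of its underside, z along its axis. May be absent (None from the start).
- bush_b: A second worn bush like bush_a, towards the -x -y corner between the stops. May be absent.
- tray: Open grey scrap tray, fixed: 150 (x) by 180 (y) by 50 mm tall, walls 4 mm, floor 4 mm. Origin: centre of its underside.
- pulley_large: Large aluminium pulley, about 0.5 kg, may be absent: rim 118 mm in diameter, 20 mm thick; hub 52 mm in diameter up to 38 mm; spigot like the carrier's, top at 46 mm. Recess beneath, 36.4 mm wide, 9 mm deep, fits a spigot (1 mm spare all round). Seated, its origin is 36 mm above the carrier's or 38 above the pulley's below. Origin: underside centre, z up. Starts upright, recess down.
- pulley_medium: Medium aluminium pulley, about 0.4 kg, may be absent: rim 98 mm in diameter, 20 mm thick; hub 52 mm in diameter up to 38 mm; spigot like the carrier's, top at 46 mm. Recess beneath, 36.4 mm wide, 9 mm deep, fits a spigot (1 mm spare all round). Seated, its origin is 36 mm above the carrier's or 38 above the pulley's below. Origin: underside centre, z up. Starts upright, recess down.
- pulley_small: Small aluminium pulley, about 0.32 kg, may be absent: rim 78 mm in diameter, 20 mm thick; hub 52 mm in diameter up to 38 mm; spigot like the carrier's, top at 46 mm. Recess beneath, 36.4 mm wide, 9 mm deep, fits a spigot (1 mm spare all round). Seated, its origin is 36 mm above the carrier's or 38 above the pulley's below. Origin: underside centre, z up. Starts upright, recess down.
- jar: Bystander, not part of the job: glass jar with steel lid, 60 mm wide, 70 mm tall. Origin on its underside, at the centre.
- bearing: Bystander, not part of the job: spare bearing ring, 52 mm wide, 18 mm tall. Origin on its underside, at the centre.

How it is judged:
By the outcome, as a careful person would: the job done as asked, in the order asked, and still so for the second after the job is handed in, with the robot touching nothing.
Of pulley_large, pulley_medium, pulley_small only 2 to 3 are there at a start; the rules pass over those that are not, and their reading is None.
Of bush_a, bush_b only 1 to 2 are there at a start; the rules pass over those that are not, and their reading is None.
At some moment in a run one of cap, pulley_large, pulley_medium, pulley_small may be knocked a few centimetres aside while the robot is not near it.
It also fails if it takes over 210 s, if anything falls off the work surface, if the arm or the gripper's body presses on something with over 40 N, if the wrist force passes 120 N, or if a joint passes its speed limit or range.

## Robot

A 6-joint arm with a two-finger parallel gripper is mounted at the origin on the work surface. World frame = base frame: x ahead of the robot, y to its left, z up, the work surface at z = 0. Lengths are in m, angles in rad, forces in N, time in s.
With the tool pointing down it reaches from about 0.25 to 0.775 m from the base axis. Payload 4 kg.
Tool frame: the origin (TCP) lies at the very end of the fingers, on their centre line; the grasp point (between the pads) lies 19 mm behind it; x points along the fingers, y is the direction in which the jaws open and shut, and the axes are right-handed (so a half turn about x gives the same grasp; the last joint's range is limited). The gripper opens to 94 mm and grips with 3 to 60 N. Pads are 16 mm wide; open, the fingers measure 119 mm over their backs; the gripper's body (75 mm by 177 mm) begins 78 mm behind the grasp point.
Start: joints at [-1.371, 0.087, 1.371, -0, 1.684, -0.103], TCP at [0.164, -0.525, 0.206] pointing down, gripper open.
Joint ranges: [-3.1, 3.1], [-0.76, 2.03], [0.27, 2.55], [-1.08, 4.22], [0.17, 2.65], [-2.57, 2.57]. Speed limits (rad/s): [2.79, 2.79, 3.14, 3.14, 3.14, 3.14].

## Interface

Orientations are given as [roll, pitch, yaw] about the fixed x, y, z axes, in that order (R = Rz(yaw) Ry(pitch) Rx(roll)).
In Python, from bench import robot gives the robot as it stands.
- The arm moves only by the tool carry_out, never from a script. Its argument "targets" is a list of rows, each a list of 5 numbers: the closure, from 0 (fully open) to 1 (shut), then the shift along the tool's x, y, z in cm, then the turn about the tool's x in degrees. In form: [[fingers, tx, ty, tz, turn], ...]. A call has 1 to 20 rows; each row shifts and turns the commanded pose from where the row before left it, along the tool's axes as they then stand; what a row does not reach is not made up. A row lasts 1/10 s, in which the tool goes at most 50 mm and 8.59 degrees, less where a joint would pass 70% of its speed; a pose out of reach is approached as far as the arm can. A call is refused whole if a number of a shift passes 5 or a number of a turn 8.59, either way. A call with a gripper value outside its range is refused whole. The fingers move at their own pace and stop on an object; the grip force is fixed at half the most. Time passes only in rows, so rows that do not move let the fingers close. It gives the time, the measured TCP pose, the force and the opening at its end, in the units of the state.
- robot.get_obs(): the state, without advancing time (a new reading comes with each control period).
- robot.snapshot(name): name is "scene" or "top" or "wrist"; returns a dict with "image" (384x512x3 uint8, red, green, blue), "camera_matrix" (3x3 intrinsics, pixels), "pose" (4x4, takes a point from camera to world coordinates). Camera axes: x right, y up, looking along -z (the intrinsics and any distortion apply to the point x, -y, -z); pixel columns grow to the right and rows downward; lengths in m; the calibration is good to about 2 mm. A picture is of the moment at which its call begins. There is no depth.
- robot.close_job(): hands the job in, once; it reports no verdict.
The state is a dict: "time": time; "joint_positions": joint angles; "qvel": joint speeds; "joint_torque": joint torques, N m; "tool_pos": TCP position; "ee_rot": TCP orientation; "wrist_force": force on the tool from outside, world axes, zero at the start; "wrist_torque": the same for the moment, N m; "width": finger opening in m.
Only numpy, scipy, OpenCV 4.12 (cv2) and the standard library are available. Lean on these libraries where they do the work, as an engineer would, in place of code of your own. Each camera call takes 0.05 s, during which the arm holds its last target. There are 200 camera calls.

## Working session

There is one attempt and no reset: what is moved stays moved. The work goes in short steps, Python scripts to look and compute and a tool call to move; the robot and the scene stay as the last step left them, time stands still between calls to the robot, and variables do not carry over. Pictures are saved under pics/ and viewed, about 12 in all and at most 16, crops included, and the job is handed in when it is done.

Besides the shell and the picture viewer there is one more tool, called after "Request:" by a JSON object that holds its "fn" and its "kwargs". carry_out: Moves the arm, as the interface text tells. Its arguments: {"type":"object","properties":{"targets":{"type":"array","items":{"type":"array","items":{"type":"number"}}}},"required":["targets"]}

```bash
mkdir -p pics; ls; cat > h.py <<'E'
import numpy as np, cv2
from bench import robot
def snap(name,fn,crop=None,scale=1):
    s=robot.snapshot(name); im=s["image"][:,:,::-1]
    np.savez('pics/'+fn+'.npz',K=s["camera_matrix"],P=s["pose"],im=im)
    if crop: im=im[crop[1]:crop[3],crop[0]:crop[2]]
    if scale!=1: im=cv2.resize(im,None,fx=scale,fy=scale,interpolation=cv2.INTER_CUBIC)
    cv2.imwrite('pics/'+fn+'.png',im); return s
def ray(fn,u,v,z):
    d=np.load('pics/'+fn+'.npz');K=d['K'];P=d['P']
    p=np.linalg.inv(K)@[u,v,1]; p=P[:3,:3]@np.array([p[0],-p[1],-p[2]]);o=P[:3,3]
    return o+p*(z-o[2])/p[2]
def proj(fn,pt):
    d=np.load('pics/'+fn+'.npz');K=d['K'];P=d['P']
    c=P[:3,:3].T@(np.array(pt)-P[:3,3]); q=K@[c[0],-c[1],-c[2]]
    return q[:2]/q[2]
E
python3 - <<'E'
from h import *
s=snap("top","top0",scale=1.5625); print(s["camera_matrix"],s["pose"])
s=snap("scene","sc0",scale=1.5625); print(s["pose"]); print(s.keys())
print(robot.get_obs())
E
```

```text
pics
[[449.75156697   0.         254.77149004]
 [  0.         449.75156697 189.59285338]
 [  0.           0.           1.        ]] [[ 0.02684173  0.99532905 -0.092734    0.37379371]
 [-0.9994118   0.02870065  0.01877031 -0.02517907]
 [ 0.02134416  0.09217563  0.99551398  1.50158894]
 [ 0.          0.          0.          1.        ]]
[[ 0.19730945 -0.64231122  0.74061142  1.35051063]
 [ 0.98009509  0.11231416 -0.16370445 -0.2059437 ]
 [ 0.02196806  0.75817005  0.65168671  0.80872777]
 [ 0.          0.          0.          1.        ]]
dict_keys(['image', 'camera_matrix', 'pose'])
{'time': 0.1, 'joint_positions': array([-1.37107689e+00,  8.78917726e-02,  1.37208197e+00, -1.67809057e-05,
        1.68361568e+00, -1.03110127e-01]), 'qvel': array([-8.76881198e-04, -9.60312420e-04, -4.97361322e-03, -6.46408990e-05,
        8.43916849e-04, -1.29987809e-03]), 'joint_torque': array([ 2.58564316e-03, -3.41251945e+01, -3.03302622e+01,  7.21781817e-02,
        3.04163026e-02, -9.91373008e-05]), 'tool_pos': array([ 0.16390826, -0.52449065,  0.20442613]), 'ee_rot': array([-1.66555413,  1.5687995 ,  1.77886621]), 'wrist_force': array([0.21205855, 0.19689673, 0.10382801]), 'wrist_torque': array([-0.02327722,  0.00428766,  0.00613837]), 'width': 0.09423005957272858}
```

View pics/top0.png

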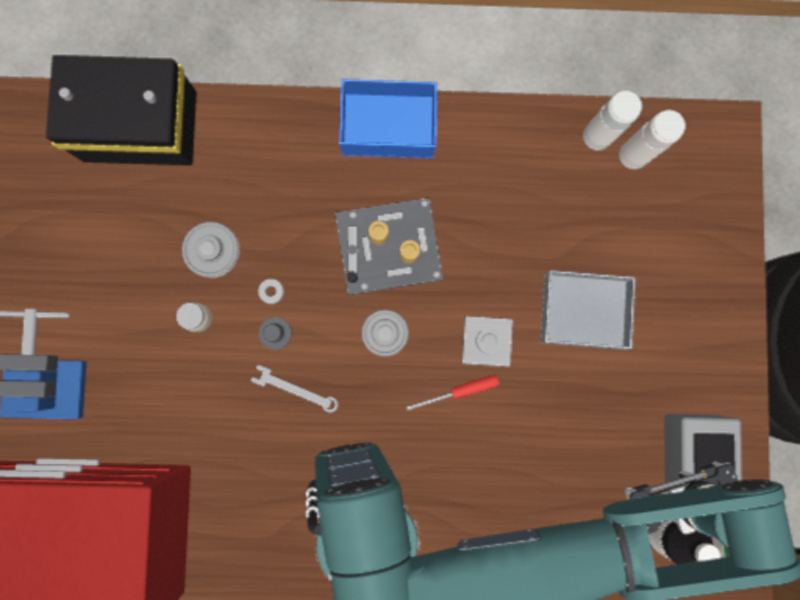

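View pics/sc0.png

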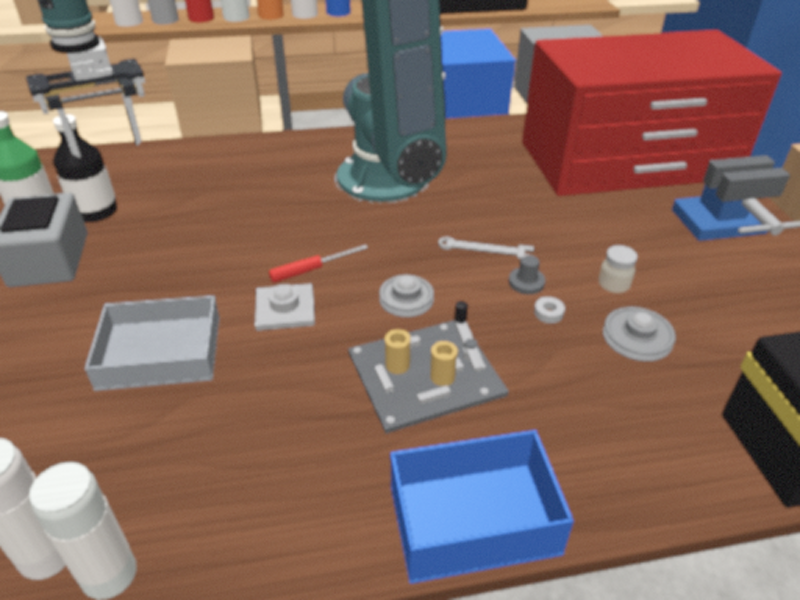

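```bash
cat >> h.py <<'E'
from scipy.spatial.transform import Rotation as Ro
def state():
    o=robot.get_obs(); R=Ro.from_euler('xyz',o["ee_rot"]).as_matrix(); return o,R
def go(x,y,z=None,jaw=None):
    "shift in tool axes (cm) to world target; jaw = wanted world angle of the jaw axis (mod pi)"
    o,R=state(); p=o["tool_pos"]; z=p[2] if z is None else z
    d=R.T@(np.array([x,y,z])-p)*100
    cur=np.arctan2(R[1,1],R[0,1]); s=''
    if jaw is not None:
        # tool x down: +turn about x turns clockwise seen from above
        t=(cur-jaw+np.pi/2)%np.pi-np.pi/2; s='turn %.2f'%np.degrees(t)
    print('t %.1f pos'%o["time"],p.round(4),'jaw %.3f'%cur,'F',o["wrist_force"].round(1),'w %.4f'%o["width"],'q6 %.2f'%o["joint_positions"][5])
    print(' shift cm',d.round(2),s)
E
python3 - <<'E'
from h import *
f=1.5625
pts=dict(large=(208,246,.046),med=(385,331,.046),cap=(274,331,.055),carrier=(487,341,.044),bushA=(378,229,.072),bushB=(410,248,.072),
 jar=(192,316,.07),ring=(270,291,.018),knob=(352,277,.075),c1=(336,212,.012),c2=(430,200,.012),c3=(441,277,.012),c4=(349,293,.012),
 t1=(545,271,.05),t2=(634,276,.05),t3=(632,348,.05),t4=(543,342,.05))
r={k:ray('top0',v[0]/f,v[1]/f,v[2]) for k,v in pts.items()}
for k in r: print(k,r[k].round(3))
st=(r['c1']+r['c2']+r['c3']+r['c4'])/4; a=r['c1']-r['c2']+r['c4']-r['c3']; print(st,np.arctan2(-a[0],a[1]))
print((r['t1']+r['t2']+r['t3']+r['t4'])/4)
go(0.45,-0.05,0.4,0)
cv2.imwrite('pics/c.png',cv2.resize(np.load('pics/top0.npz')['im'][115:250,110:420],None,fx=2.58,fy=2.58,interpolation=cv2.INTER_CUBIC))
E
```

```text
large [0.603 0.346 0.046]
med [ 0.436 -0.027  0.046]
cap [0.43  0.2   0.055]
carrier [ 0.422 -0.24   0.044]
bushA [ 0.645 -0.007  0.072]
bushB [ 0.607 -0.074  0.072]
jar [0.455 0.365 0.07 ]
ring [0.515 0.218 0.018]
knob [0.543 0.043 0.075]
c1 [0.69  0.085 0.012]
c2 [ 0.723 -0.117  0.012]
c3 [ 0.556 -0.144  0.012]
c4 [0.516 0.051 0.012]
t1 [ 0.571 -0.358  0.05 ]
t2 [ 0.566 -0.546  0.05 ]
t3 [ 0.415 -0.541  0.05 ]
t4 [ 0.422 -0.355  0.05 ]
[ 0.62162218 -0.03103416  0.012     ] 0.1811889636999481
[ 0.49358813 -0.45004054  0.05      ]
t 0.1 pos [ 0.1639 -0.5245  0.2044] jaw -1.268 F [0.2 0.2 0.1] w 0.0942 q6 -0.10
 shift cm [-19.48 -36.8  -41.46] turn -72.65
```

View pics/c.png

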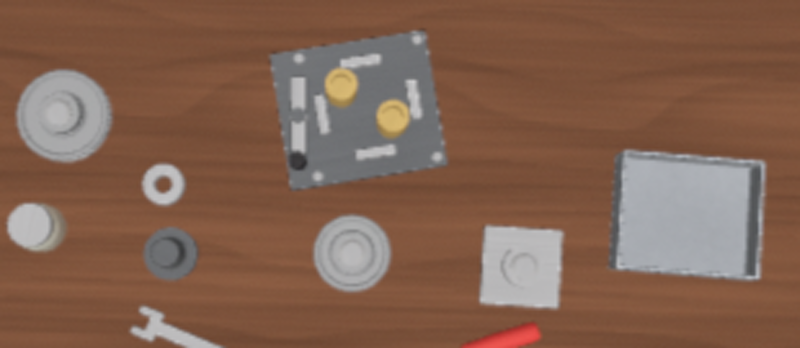

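```bash
python3 - <<'E'
from h import *
go(0.56,-0.03,0.33,-0.60)
E
```

```text
t 0.1 pos [ 0.1639 -0.5245  0.2044] jaw -1.268 F [0.2 0.2 0.1] w 0.0942 q6 -0.10
 shift cm [-12.48 -35.41 -52.56] turn -38.27
```

Request:
{"fn": "carry_out", "kwargs": {"targets": [[0,-2,0,0,0],[0,-4,0,0,0],[0,-3.5,-1,-1.5,0],[0,-3,-2.4,-3.5,0],[0,0,-2.7,-4,0],[0,0,-2.7,-4,0],[0,0,-2.7,-4,0],[0,0,-2.7,-4,0],[0,0,-2.7,-4,0],[0,0,-2.7,-4,0],[0,0,-2.7,-4,0],[0,0,-2.7,-4,0],[0,0,-2.7,-4,0],[0,0,-2.7,-4,0],[0,0,-2.7,-4,0],[0,0,-2.3,-3.6,-6],[0,0,0,0,-8],[0,0,0,0,-8],[0,0,0,0,-8],[0,0,0,0,-8.3]]}}

```text
time: 2.1
tool_pos: [0.5595, -0.0312, 0.3285]
ee_rot: [-1.064, 1.569, 3.055]
wrist_force: [0.3, 0.6, -0.6]
width: 0.0941
```

```bash
python3 - <<'E'
from h import *
go(0.56,-0.03,0.33,-0.60)
s=snap("wrist","w0",scale=1.5625); print(s["pose"].round(3)); 
go(0.56,-0.03,0.33,-0.60)
E
```

```text
t 2.1 pos [ 0.5595 -0.0312  0.3285] jaw -0.593 F [ 0.3  0.6 -0.6] w 0.0941 q6 0.44
 shift cm [-0.15 -0.02 -0.13] turn 0.39
[[ 0.829  0.54   0.144  0.601]
 [-0.559  0.801  0.213  0.031]
 [-0.    -0.257  0.967  0.509]
 [ 0.     0.     0.     1.   ]]
t 2.1 pos [ 0.5594 -0.0313  0.3285] jaw -0.590 F [ 0. -0. -0.] w 0.0942 q6 0.43
 shift cm [-0.15 -0.02 -0.14] turn 0.60
```

View pics/w0.png

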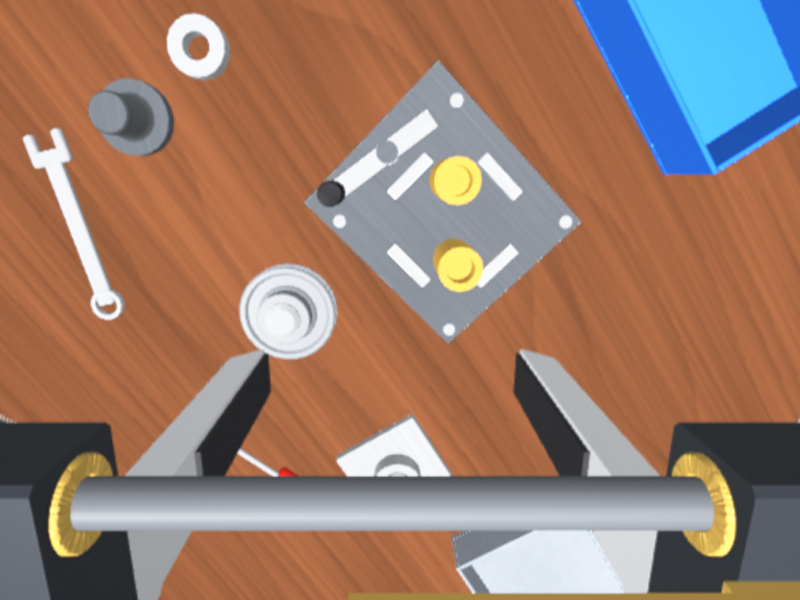

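```bash
cat > m.py <<'E'
from h import *
f=1.5625
def W(u,v,z,fn='w0'): return ray(fn,u/f,v/f,z)
s=[W(410,176,.024),W(500,177,.024),W(498,265,.024),W(409,266,.024)]
c=sum(s)/4; print('stage',c)
# +y stop: s0 (near clamp); +x stop s1; -y s2; -x s3
yv=s[0]-s[2]; xv=s[1]-s[3]
print('lens',np.linalg.norm(yv),np.linalg.norm(xv),'yaw',np.arctan2(-yv[0],yv[1]),np.arctan2(xv[1],xv[0]))
yaw=(np.arctan2(-yv[0],yv[1])+np.arctan2(xv[1],xv[0]))/2
for k,a in dict(bA=(456,182,.072),bB=(459,270,.072),knob=(329,191,.075),piv=(387,152,.039),med=(283,319,.046),cap=(106,112,.055)).items():
    p=W(*a); d=Ro.from_euler('z',-yaw).apply(p-c); print(k,p.round(4),'stage',d.round(4))
E
python3 m.py
```

```text
stage [ 0.62512074 -0.04136727  0.024     ]
lens 0.12135235024455915 0.11962386310928026 yaw 0.20725627617994122 0.19252739612705053
bA [ 0.6419 -0.0066  0.072 ] stage [0.0233 0.0307 0.048 ]
bB [ 0.6038 -0.0723  0.072 ] stage [-0.027  -0.0261  0.048 ]
knob [0.5487 0.0474 0.075 ] stage [-0.0573  0.1021  0.051 ]
piv [0.6075 0.0473 0.039 ] stage [0.0003 0.0904 0.015 ]
med [ 0.438  -0.0244  0.046 ] stage [-0.18    0.0538  0.022 ]
cap [0.4274 0.2073 0.055 ] stage [-0.1444  0.283   0.031 ]
```

```bash
python3 - <<'E'
from h import *
go(.6419,-.0066,.036)
E
```

```text
t 2.1 pos [ 0.5594 -0.0313  0.3285] jaw -0.590 F [ 0. -0. -0.] w 0.0942 q6 0.43
 shift cm [29.24  5.53 -6.66]
```

Request:
{"fn": "carry_out", "kwargs": {"targets": [[0.3,1,2.5,-3,0],[0.3,3,3,-3.6,0],[0.3,4,0,0,0],[0.3,4,0,0,0],[0.3,4,0,0,0],[0.3,4,0,0,0],[0.3,3,0,0,0],[0.3,2,0,0,0],[0.3,2,0,0,0],[0.3,1,0,0,0],[0.3,0,0,0,0]]}}

```text
time: 3.25
tool_pos: [0.6361, -0.0093, 0.05]
ee_rot: [-1.053, 1.566, 3.059]
wrist_force: [-0.2, -0.1, -0.4]
width: 0.0662
```

```bash
python3 - <<'E'
from h import *
s=snap("wrist","w1",scale=1.5625)
go(.6419,-.0066,.036)
E
```

```text
t 3.3 pos [ 0.6372 -0.0094  0.0518] jaw -0.601 F [-1.1 -0.3  0.5] w 0.0659 q6 0.50
 shift cm [ 1.57  0.23 -0.5 ]
```

View pics/w1.png

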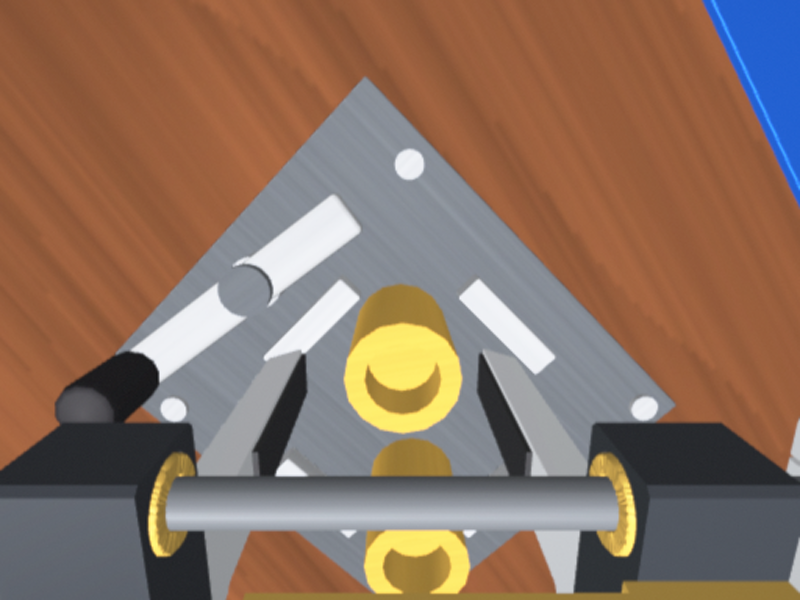

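Request:
{"fn": "carry_out", "kwargs": {"targets": [[0.3,0,0.2,-0.5,0],[0.3,0.7,0,0,0],[0.3,0.7,0,0,0],[0.3,0,0,0,0],[0.7,0,0,0,0],[0.7,0,0,0,0],[0.7,0,0,0,0],[0.7,0,0,0,0],[0.7,0,0,0,0],[0.7,-1,0,0,0],[0.7,-2,0,0,0],[0.7,-3,0,0,0],[0.7,-3,0,0,0],[0.7,-3,0,0,0],[0.7,-2,0,0,0],[0.7,-1,0,0,0],[0.7,0,0,0,0]]}}

```text
time: 5.0
tool_pos: [0.6428, -0.0064, 0.1904]
ee_rot: [2.061, 1.567, -0.109]
wrist_force: [-0.2, 0.6, -2.4]
width: 0.0396
```

```bash
python3 - <<'E'
from h import *
go(.494,-.485,.19)
E
```

```text
t 5.0 pos [ 0.6428 -0.0064  0.1904] jaw -0.599 F [-0.2  0.6 -2.4] w 0.0396 q6 0.50
 shift cm [1.000e-02 1.472e+01 4.791e+01]
```

Request:
{"fn": "carry_out", "kwargs": {"targets": [[0.7,0,0.3,1,0],[0.7,0,0.75,2.5,0],[0.7,0,1.1,3.6,0],[0.7,0,1.1,3.6,0],[0.7,0,1.1,3.6,0],[0.7,0,1.1,3.6,0],[0.7,0,1.1,3.6,0],[0.7,0,1.1,3.6,0],[0.7,0,1.1,3.6,0],[0.7,0,1.1,3.6,0],[0.7,0,1.1,3.6,0],[0.7,0,1.1,3.6,0],[0.7,0,1.1,3.6,0],[0.7,0,1.1,3.6,0],[0.7,0,0.8,2.5,0],[0.7,0,0,0.8,0],[0.7,0,0,0,0],[0.7,0,0,0,0]]}}

```text
time: 6.8
tool_pos: [0.4842, -0.5028, 0.1874]
ee_rot: [-2.186, 1.568, 1.927]
wrist_force: [-0.6, 0.7, -2.7]
width: 0.0398
```

```bash
python3 - <<'E'
from h import *
snap("wrist","w2",scale=1.5625)
go(.494,-.485,.035)
E
```

```text
t 6.8 pos [ 0.4846 -0.5026  0.188 ] jaw -0.598 F [-0.5 -0.1 -2. ] w 0.0397 q6 -0.29
 shift cm [15.3  -0.2  -1.96]
```

View pics/w2.png

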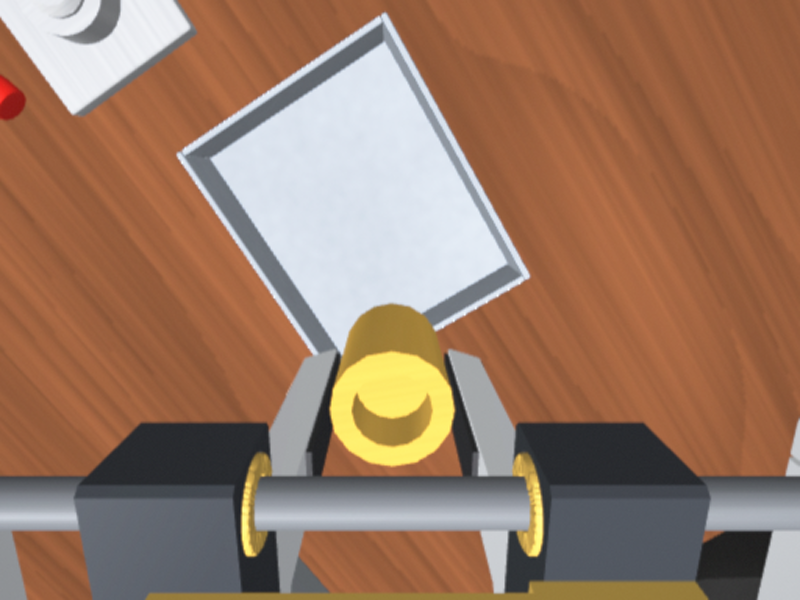

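Request:
{"fn": "carry_out", "kwargs": {"targets": [[0.7,1,-0.2,-2,0],[0.7,3,0,0,0],[0.7,3.5,0,0,0],[0.7,3.5,0,0,0],[0.7,2.5,0,0,0],[0.7,1.2,0,0,0],[0.7,0.4,0,0,0],[0.7,0,0,0,0],[0.7,0,0,0,0],[0.4,0,0,0,0],[0.3,0,0,0,0],[0.3,0,0,0,0],[0.3,0,0,0,0],[0.3,-1,0,0,0],[0.3,-3,0,0,0],[0.3,-4,0,0,0],[0.3,-4,0,0,0],[0.3,-3,0,0,0],[0.3,-2,0,0,0],[0.3,-1,0,0,0]]}}

```text
time: 8.85
tool_pos: [0.4944, -0.4872, 0.2218]
ee_rot: [1.304, 1.565, -0.866]
wrist_force: [0.1, -0.6, -0.3]
width: 0.0659
```

```bash
python3 - <<'E'
from h import *
go(.6038,-.0723,.036)
E
```

```text
t 8.8 pos [ 0.4944 -0.4872  0.2218] jaw -0.600 F [ 0.1 -0.6 -0.3] w 0.0659 q6 -0.26
 shift cm [ 18.43 -14.49 -40.45]
```

Request:
{"fn": "carry_out", "kwargs": {"targets": [[0.3,0,-0.36,-1,0],[0.3,0,-0.9,-2.5,0],[0.3,0,-1.33,-3.7,0],[0.3,0,-1.33,-3.7,0],[0.3,0,-1.33,-3.7,0],[0.3,0,-1.33,-3.7,0],[0.3,0,-1.33,-3.7,0],[0.3,0,-1.33,-3.7,0],[0.3,0,-1.33,-3.7,0],[0.3,0,-1.33,-3.7,0],[0.3,0,-1.33,-3.7,0],[0.3,0,-0.9,-2.5,0],[0.3,0,-0.36,-1.15,0],[0.3,1,0,0,0],[0.3,2.5,0,0,0],[0.3,2.5,0,0,0],[0.3,2,0,0,0],[0.3,1,0,0,0],[0.3,0,0,0,0]]}}

```text
time: 10.75
tool_pos: [0.6006, -0.0717, 0.1244]
ee_rot: [-1.087, 1.565, 3.024]
wrist_force: [-0.3, -0.4, 0.0]
width: 0.0663
```

```bash
python3 - <<'E'
from h import *
go(.6038,-.0723,.036)
E
```

```text
t 10.8 pos [ 0.6006 -0.0717  0.1244] jaw -0.601 F [-0.3 -0.4  0. ] w 0.0663 q6 0.39
 shift cm [ 8.84  0.34 -0.15]
```

Request:
{"fn": "carry_out", "kwargs": {"targets": [[0.3,1,0.3,-0.2,0],[0.3,2.5,0,0,0],[0.3,2.5,0,0,0],[0.3,1.8,0,0,0],[0.3,0.8,0,0,0],[0.3,0,0,0,0],[0.7,0,0,0,0],[0.7,0,0,0,0],[0.7,0,0,0,0],[0.7,0,0,0,0],[0.7,0,0,0,0],[0.7,-1,0,0,0],[0.7,-2.5,0,0,0],[0.7,-3.5,0,0,0],[0.7,-3.5,0,0,0],[0.7,-3,0,0,0],[0.7,-1.5,0,0,0],[0.7,0,0,0,0]]}}

```text
time: 12.55
tool_pos: [0.6073, -0.0711, 0.1943]
ee_rot: [1.93, 1.565, -0.24]
wrist_force: [0.4, 0.5, -2.1]
width: 0.0394
```

```bash
python3 - <<'E'
from h import *
go(.494,-.415,.042)
E
```

```text
t 12.6 pos [ 0.6073 -0.0711  0.1943] jaw -0.600 F [ 0.4  0.5 -2.1] w 0.0394 q6 0.39
 shift cm [15.21  9.97 34.82]
```

Request:
{"fn": "carry_out", "kwargs": {"targets": [[0.7,0,0.29,1,0],[0.7,0,0.72,2.5,0],[0.7,0,1.03,3.6,0],[0.7,0,1.03,3.6,0],[0.7,0,1.03,3.6,0],[0.7,0,1.03,3.6,0],[0.7,0,1.03,3.6,0],[0.7,0,1.03,3.6,0],[0.7,0,1.03,3.6,0],[0.7,0,1.03,3.6,0],[0.7,0,0.52,1.8,0],[0.7,0,0.2,0.7,0],[0.7,0,0,0,0],[0.7,1,0,0,0],[0.7,3,0,0,0],[0.7,3.5,0,0,0],[0.7,3.5,0,0,0],[0.7,2.5,0,0,0],[0.7,1.2,0,0,0],[0.7,0.4,0,0,0]]}}

```text
time: 14.55
tool_pos: [0.4918, -0.4122, 0.0384]
ee_rot: [-1.836, 1.567, 2.279]
wrist_force: [-0.4, 0.1, -2.2]
width: 0.0396
```

```bash
python3 - <<'E'
from h import *
go(.494,-.415,.042)
for k in [(192,28),(78,115)]: print(ray('w2',k[0]/1.5625,k[1]/1.5625,.014))
E
```

```text
t 14.6 pos [ 0.4918 -0.4122  0.0384] jaw -0.598 F [-0.4  0.1 -2.2] w 0.0396 q6 -0.19
 shift cm [-0.37  0.34  0.11] 
[ 0.47135029 -0.29573465  0.014     ]
[ 0.37498153 -0.29312223  0.014     ]
```

Request:
{"fn": "carry_out", "kwargs": {"targets": [[0.4,0,0,0,0],[0.3,0,0,0,0],[0.3,0,0,0,0],[0.3,-1,0,0,0],[0.3,-3,0,0,0],[0.1,-4,0,0,0],[0.1,-4,0,0,-8],[0.1,-4,0,0,-8],[0.1,-4,0,0,-8],[0.1,-4,0,0,-8],[0.1,-2,0,0,-1],[0.1,0,0,0,0]]}}

```text
time: 15.75
tool_pos: [0.4929, -0.4153, 0.3073]
ee_rot: [0.807, 1.559, -0.788]
wrist_force: [-0.4, 0.3, 0.0]
width: 0.0848
```

```bash
python3 - <<'E'
from h import *
go(.422,-.31,.30,-.027)
E
```

```text
t 15.8 pos [ 0.4929 -0.4153  0.3073] jaw -0.024 F [-0.4  0.3  0. ] w 0.0848 q6 -0.76
 shift cm [  0.59  -7.34 -10.37] turn 0.18
```

Request:
{"fn": "carry_out", "kwargs": {"targets": [[0.1,0,-1.4,-2,0],[0.1,0,-2.3,-3.2,0],[0.1,0,-2.3,-3.2,0],[0.1,0,-1.3,-2,0],[0.1,0,0,0,0],[0.1,0,0,0,0]]}}

```text
time: 16.35
tool_pos: [0.4213, -0.3086, 0.2998]
ee_rot: [-0.344, 1.571, -1.939]
wrist_force: [0.0, -0.1, 0.3]
width: 0.0848
```

```bash
python3 - <<'E'
from h import *
snap("wrist","w3",scale=1.5625)
go(.422,-.24,.016,-.027)
E
```

```text
t 16.4 pos [ 0.4215 -0.3091  0.2996] jaw -0.024 F [ 0.4 -0.3  0.4] w 0.0848 q6 -0.72
 shift cm [28.36 -0.1  -6.9 ] turn 0.17
```

View pics/w3.png

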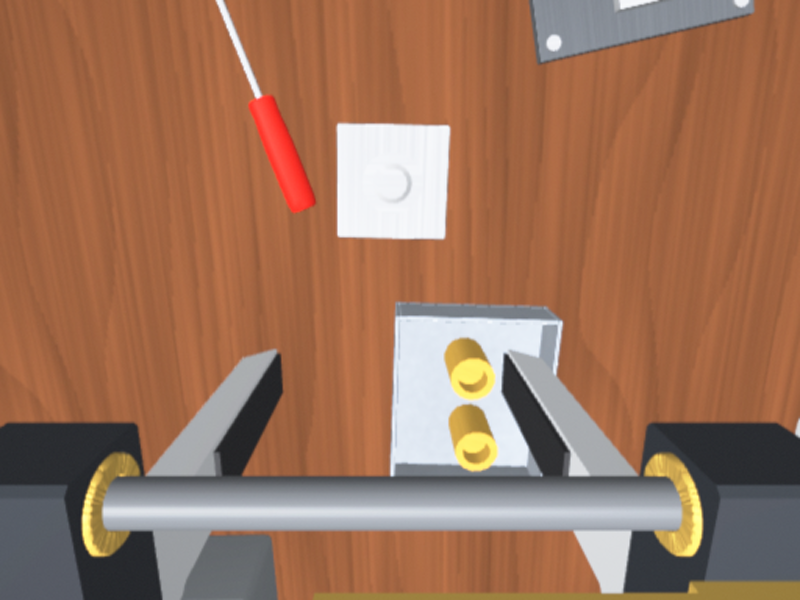

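```bash
python3 - <<'E'
from h import *
f=1.5625
c=[ray('w3',u/f,v/f,.014) for u,v in [(337,123),(449,126),(445,239),(338,237)]]
for p in c: print(p.round(4))
print(sum(c)/4, ray('w3',393/f,183/f,.044))
x=c[1]-c[0]+c[2]-c[3]; y=c[0]-c[3]+c[1]-c[2]; print(np.linalg.norm(x)/2,np.linalg.norm(y)/2,np.arctan2(x[1],x[0]),np.arctan2(-y[0],y[1]))
E
```

```text
[ 0.3767 -0.1914  0.014 ]
[ 0.4751 -0.1962  0.014 ]
[ 0.4719 -0.2955  0.014 ]
[ 0.3725 -0.2913  0.014 ]
[ 0.42402938 -0.24359127  0.014     ] [ 0.42459448 -0.24310516  0.044     ]
0.09899400927618074 0.09968490459476394 -0.04576091231528138 -0.03710832324751549
```

```bash
python3 - <<'E'
from h import *
go(.4243,-.2433,.017,-.041)
E
```

```text
t 16.4 pos [ 0.4215 -0.3091  0.2996] jaw -0.024 F [ 0.4 -0.3  0.4] w 0.0848 q6 -0.72
 shift cm [28.26  0.13 -6.58] turn 0.97
```

Request:
{"fn": "carry_out", "kwargs": {"targets": [[0.1,1,0.1,-2,1],[0.1,3,0,-3,0],[0.1,4,0,-1.6,0],[0.1,4,0,0,0],[0.1,4,0,0,0],[0.1,4,0,0,0],[0.1,3,0,0,0],[0.1,2,0,0,0],[0.1,1,0,0,0],[0.1,0.5,0,0,0],[0.1,0,0,0,0],[0.1,0,0,0,0]]}}

```text
time: 17.6
tool_pos: [0.4258, -0.2435, 0.0366]
ee_rot: [0.939, 1.568, -0.673]
wrist_force: [-0.3, 0.1, 0.2]
width: 0.0845
```

```bash
python3 - <<'E'
from h import *
go(.4243,-.2433,.017,-.041)
E
```

```text
t 17.6 pos [ 0.4258 -0.2435  0.0366] jaw -0.041 F [-0.3  0.1  0.2] w 0.0845 q6 -0.59
 shift cm [ 1.96 -0.15 -0.02] turn -0.01
```

Descend, grip, lift.

Request:
{"fn": "carry_out", "kwargs": {"targets": [[0.1,1,-0.15,0,0],[0.1,0.9,0,0,0],[0.1,0,0,0,0],[0.1,0,0,0,0],[0.6,0,0,0,0],[0.6,0,0,0,0],[0.6,0,0,0,0],[0.6,0,0,0,0],[0.6,0,0,0,0],[0.6,-0.5,0,0,0],[0.6,-1,0,0,0],[0.6,-2,0,0,0],[0.6,-2.5,0,0,0],[0.6,-2,0,0,0],[0.6,-1,0,0,0],[0.6,0,0,0,0],[0.6,0,0,0,0]]}}

```text
time: 19.3
tool_pos: [0.4227, -0.2422, 0.1054]
ee_rot: [-2.142, 1.569, 2.53]
wrist_force: [0.1, 0.7, -5.9]
width: 0.0514
```

```bash
python3 - <<'E'
from h import *
go(.6255,-.0415,.10,.195)
E
```

```text
t 19.3 pos [ 0.4227 -0.2422  0.1054] jaw -0.041 F [ 0.1  0.7 -5.9] w 0.0514 q6 -0.60
 shift cm [  0.53  19.44 -20.89] turn -13.52
```

Request:
{"fn": "carry_out", "kwargs": {"targets": [[0.6,0,0.8,-0.9,0],[0.6,0,1.8,-2,0],[0.6,0,2.4,-2.5,0],[0.6,0,2.4,-2.5,0],[0.6,0,2.4,-2.5,0],[0.6,0,2.4,-2.5,0],[0.6,0,2.4,-2.5,0],[0.6,0,2.4,-2.6,0],[0.6,0,1.6,-1.9,0],[0.6,0,0.8,-1,0],[0.6,0,0,0,-4],[0.6,0,0,0,-5.5],[0.6,0,0,0,-4],[0.6,0,0,0,0],[0.6,0,0,0,0]]}}

```text
time: 20.8
tool_pos: [0.6251, -0.0418, 0.1055]
ee_rot: [-1.812, 1.569, 3.093]
wrist_force: [-0.8, 0.3, -6.0]
width: 0.0516
```

```bash
python3 - <<'E'
from h import *
snap("wrist","w4",scale=1.5625)
snap("top","t4",crop=(195,110,305,215),scale=5.5)
go(.6255,-.0415,.10,.195)
a,b=cv2.imread('pics/w4.png'),cv2.imread('pics/t4.png')
E
```

```text
t 20.9 pos [ 0.6254 -0.0419  0.1059] jaw 0.193 F [ 0.2 -0.3 -5.2] w 0.0513 q6 -0.35
 shift cm [ 0.59  0.02 -0.03] turn -0.10
```

View pics/w4.png

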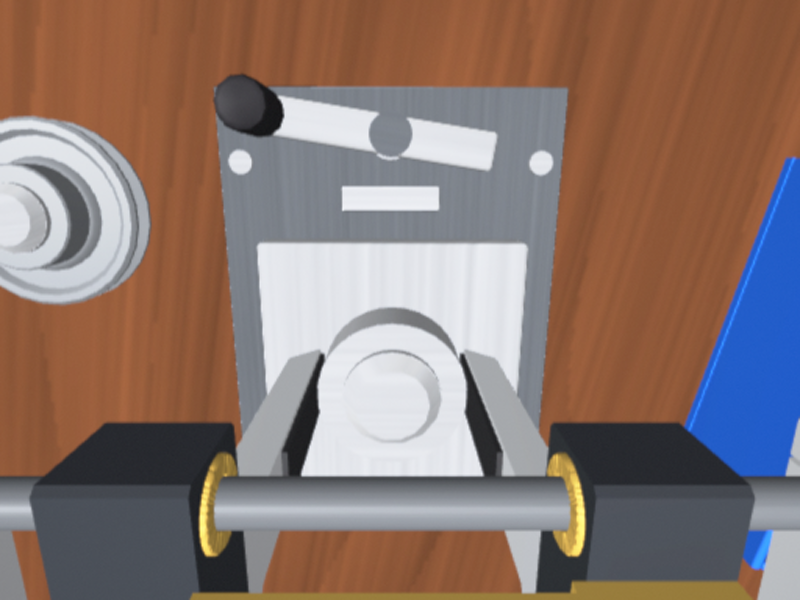

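```bash
python3 - <<'E'
from h import *
f=1.5625
R=lambda u,v,z: ray('w4',u/f,v/f,z)
o,T=state(); 
tz=o['tool_pos'][2]
zt=tz-.0176+.014
P={'carL':R(258,243,zt),'carR':R(527,242,zt),'stFL':R(342,186,.024),'stFR':R(438,186,.024),'stNL':R(342,211,.024),'stNR':R(440,210,.024),'pl':R(216,87,.012),'pr':R(567,87,.012),'piv':R(390,133,.039),'knob':R(242,102,.075)}
yaw=.195
for k in P: print(k,P[k].round(4),'rel tcp in stage axes mm',(Ro.from_euler('z',-yaw).apply(P[k]-o['tool_pos'])*1000).round(1))
for a,b in [('carL','carR'),('stFL','stFR'),('pl','pr')]:
    d=P[b]-P[a]; print(a,np.arctan2(d[1],d[0]))
E
```

```text
carL [ 0.5679 -0.0027  0.1023] rel tcp in stage axes mm [-48.8  49.6  -3.6]
carR [0.6647 0.0166 0.1023] rel tcp in stage axes mm [49.9 49.7 -3.6]
stFL [0.5877 0.0198 0.024 ] rel tcp in stage axes mm [-25.   67.8 -81.9]
stFR [0.6356 0.0292 0.024 ] rel tcp in stage axes mm [ 23.8  67.7 -81.9]
stNL [0.5898 0.0075 0.024 ] rel tcp in stage axes mm [-25.4  55.3 -81.9]
stNR [0.6392 0.0177 0.024 ] rel tcp in stage axes mm [ 25.1  55.7 -81.9]
pl [0.5157 0.0553 0.012 ] rel tcp in stage axes mm [-88.8 116.5 -93.9]
pr [0.6904 0.0893 0.012 ] rel tcp in stage axes mm [ 89.2 116.1 -93.9]
piv [0.607  0.0486 0.039 ] rel tcp in stage axes mm [ -0.5  92.3 -66.9]
knob [0.5484 0.0463 0.075 ] rel tcp in stage axes mm [-58.5 101.4 -30.9]
carL 0.1966401705275985
stFL 0.19280952449589092
pl 0.19263483371994494
```

Request:
{"fn": "carry_out", "kwargs": {"targets": [[0.6,1,-0.04,-0.13,0.2],[0.6,2,0,0,0],[0.6,2,0,0,0],[0.6,1.5,0,0,0],[0.6,0.5,0,0,0],[0.6,0,0,0,0],[0.6,0,0,0,0],[0.6,0,0,0,0]]}}

```text
time: 21.7
tool_pos: [0.6262, -0.0408, 0.0379]
ee_rot: [1.192, 1.568, -0.188]
wrist_force: [0.5, 0.5, -5.5]
width: 0.0514
```

```bash
python3 - <<'E'
from h import *
go(.6251,-.0405,.030,.193)
E
```

```text
t 21.7 pos [ 0.6262 -0.0408  0.0379] jaw 0.191 F [ 0.5  0.5 -5.5] w 0.0514 q6 -0.35
 shift cm [ 0.79 -0.11 -0.05] turn -0.11
```

Request:
{"fn": "carry_out", "kwargs": {"targets": [[0.6,0,-0.12,-0.03,0],[0.6,0.4,0,0,0],[0.6,0.35,0,0,0],[0.6,0.1,0,0,0],[0.6,0,0,0,0],[0.6,0,0,0,0]]}}

```text
time: 22.3
tool_pos: [0.624, -0.0405, 0.0283]
ee_rot: [1.311, 1.57, -0.069]
wrist_force: [-1.0, -0.1, -2.0]
width: 0.0512
```

```bash
python3 - <<'E'
from h import *
go(.6251,-.0405,.030,.193)
E
```

```text
t 22.3 pos [ 0.624  -0.0405  0.0283] jaw 0.191 F [-1.  -0.1 -2. ] w 0.0512 q6 -0.35
 shift cm [-0.17  0.11  0.03] turn -0.10
```

Request:
{"fn": "carry_out", "kwargs": {"targets": [[0.6,0.1,0,0,0],[0.6,0,0,0,0],[0.4,0,0,0,0],[0.25,0,0,0,0],[0.25,0,0,0,0],[0.25,0,0,0,0],[0.25,-1,0,0,0],[0.25,-3,0,0,0],[0.25,-4,0,1,0],[0.25,-4,0,2,0],[0.25,-3,0,2,0],[0.25,-1,0,1,0],[0.25,0,0,0,0],[0.25,0,0,0,0]]}}

```text
time: 23.7
tool_pos: [0.6345, -0.0989, 0.1849]
ee_rot: [-2.173, 1.568, 2.731]
wrist_force: [-0.2, 0.0, 0.0]
width: 0.0708
```

```bash
python3 - <<'E'
from h import *
snap("wrist","w5",scale=1.5625)
go(.5484,.0463,.045,.193)
E
```

```text
t 23.8 pos [ 0.6341 -0.0985  0.1841] jaw 0.192 F [-0.7  1.1  0.2] w 0.0706 q6 -0.43
 shift cm [ 13.97  -5.6  -15.81] turn -0.08
```

View pics/w5.png

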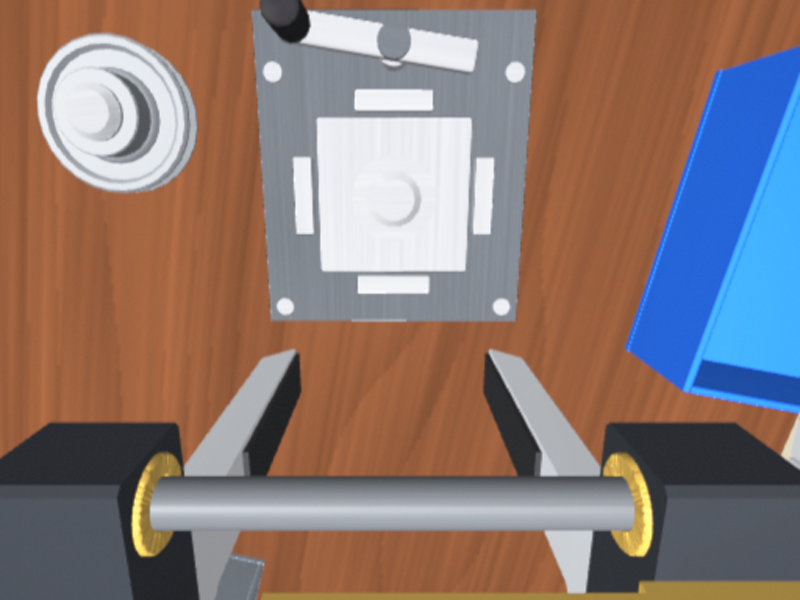

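```bash
python3 - <<'E'
from h import *
f=1.5625
R=lambda u,v,z: ray('w5',u/f,v/f,z)
c=[R(318,118,.026),R(471,118,.026),R(466,271,.026),R(321,271,.026)]
C=sum(c)/4
S=[R(394,110,.024),R(474,195,.024),R(394,276,.024),R(313,196,.024)]
# outer
O=[R(394,90,.024),R(493,196,.024),R(394,293,.024),R(295,196,.024)]
print(C,sum(S)/4,sum(O)/4)
inv=lambda v:(Ro.from_euler('z',-.193).apply(v)*1000).round(1)
for a in S+O: print(inv(a-C))
for a in c: print(inv(a-C))
print('spig',R(394,198,.044))
E
```

```text
[ 0.62495731 -0.0410912   0.026     ] [ 0.62464805 -0.04028293  0.024     ] [ 0.62485711 -0.04047231  0.024     ]
[ 0.1 54.6 -2. ]
[53.3  1.4 -2. ]
[ -0.  -53.5  -2. ]
[-54.    0.9  -2. ]
[ 0.1 66.5 -2. ]
[66.   0.7 -2. ]
[ -0.  -65.6  -2. ]
[-66.   1.  -2.]
[-48.4  49.7   0. ]
[49.2 49.5  0. ]
[ 49.5 -49.7   0. ]
[-50.3 -49.5   0. ]
spig [ 0.62484255 -0.04063179  0.044     ]
```

Request:
{"fn": "carry_out", "kwargs": {"targets": [[0.3,0,-0.4,-1.2,0],[0.3,0,-1,-2.8,0],[0.3,0,-1.2,-3.4,0],[0.3,0,-1.2,-3.4,0],[0.3,0,-1.1,-3,0],[0.3,0,-0.7,-2,-5],[0.3,0,0,0,-8],[0.3,0,0,0,-8],[0.3,0,0,0,-8],[0.3,0,0,0,-8],[0.3,0,0,0,-8],[0.3,0,0,0,-8],[0.3,0,0,0,-8],[0.3,0,0,0,-8],[0.3,0,0,0,-8],[0.3,0,0,0,-1.6],[0.3,0,0,0,0],[0.3,0,0,0,0]]}}

```text
time: 25.55
tool_pos: [0.5497, 0.0456, 0.1863]
ee_rot: [3.033, 1.57, 3.024]
wrist_force: [0.0, -0.6, -0.4]
width: 0.0658
```

```bash
python3 - <<'E'
from h import *
go(.548,.047,.045,1.563)
E
```

```text
t 25.6 pos [0.5497 0.0456 0.1863] jaw 1.562 F [ 0.  -0.6 -0.4] w 0.0658 q6 -1.58
 shift cm [14.13  0.13 -0.16] turn -0.07
```

Request:
{"fn": "carry_out", "kwargs": {"targets": [[0.3,1,0.13,-0.15,0],[0.3,3,0,0,0],[0.3,3.5,0,0,0],[0.3,3,0,0,0],[0.3,2,0,0,0],[0.3,1,0,0,0],[0.3,0.5,0,0,0],[0.3,0,0,0,0],[0.7,0,0,0,0],[0.7,0,0,0,0],[0.7,0,0,0,0],[0.7,0,0,0,0]]}}

```text
time: 26.75
tool_pos: [0.5492, 0.0464, 0.0475]
ee_rot: [-0.086, 1.57, -0.094]
wrist_force: [0.8, -0.3, 0.5]
width: 0.0372
```

```bash
python3 - <<'E'
from h import *
go(.548,.047,.045,1.563)
E
```

```text
t 26.8 pos [0.5492 0.0464 0.0475] jaw 1.563 F [ 0.8 -0.3  0.5] w 0.0372 q6 -1.58
 shift cm [ 0.25  0.06 -0.12] turn -0.01
```

Request:
{"fn": "carry_out", "kwargs": {"targets": [[0.72,0,0,0,0],[0.72,0,0.586,-0.07,5.61],[0.72,0,0.586,0.029,5.61],[0.72,0,0.586,0.029,5.61],[0.72,0,0.586,0.029,5.61],[0.72,0,0.586,0.029,5.61],[0.72,0,0.586,0.029,5.61],[0.72,0,0.586,0.029,5.61],[0.72,0,0.586,0.029,5.61],[0.72,0,0.586,0.029,5.61],[0.72,0,0.586,0.029,5.61],[0.72,0,0.586,0.029,5.61],[0.72,0,0.586,0.029,5.61],[0.72,0,0.586,0.029,5.61],[0.72,0,0.586,0.029,5.61],[0.72,0,0,0,0],[0.72,0,0,0,0]]}}

```text
time: 28.45
tool_pos: [0.5964, 0.1046, 0.0467]
ee_rot: [0.372, 1.57, -1.005]
wrist_force: [0.1, -0.3, 0.2]
width: 0.026
```

```bash
python3 - <<'E'
from h import *
k=np.array([.6248,-.0405,0])+Ro.from_euler('z',.193).apply([0,.150,0]); print(k)
go(k[0],k[1],.047,.193)
E
```

```text
[0.59602939 0.10671499 0.        ]
t 28.4 pos [0.5964 0.1046 0.0467] jaw 0.194 F [ 0.1 -0.3  0.2] w 0.0260 q6 -0.11
 shift cm [-0.03  0.01 -0.21] turn 0.07
```

Request:
{"fn": "carry_out", "kwargs": {"targets": [[0.72,0,0.2,-0.1,0],[0.72,0,0.1,-0.1,0],[0.72,0,0.1,0,0],[0.72,0,0,0,0],[0.72,0,0,0,0]]}}

```text
time: 28.95
tool_pos: [0.5979, 0.1061, 0.0466]
ee_rot: [-1.228, 1.565, -2.606]
wrist_force: [-5.5, -3.7, 2.2]
width: 0.0264
```

Request:
{"fn": "carry_out", "kwargs": {"targets": [[0.72,0,0.1,0,0],[0.72,0,0.1,0,0],[0.72,0,0,0,0],[0.72,0,0,0,0]]}}

```text
time: 29.35
tool_pos: [0.598, 0.1061, 0.0464]
ee_rot: [-1.389, 1.561, -2.767]
wrist_force: [-9.5, -4.6, 5.3]
width: 0.0265
```

Request:
{"fn": "carry_out", "kwargs": {"targets": [[0.72,0,-0.3,0.1,0],[0.6,0,0,0,0],[0.6,-1,0,0,0],[0.6,-3,0,0,0],[0.3,-4,0,0,0],[0.1,-4,0,0,0],[0.1,-4,0,0,0],[0.1,-2,0,-1,0],[0.1,0,0,-1,0],[0.1,0,0,0,0],[0.1,0,0,0,0]]}}

```text
time: 30.45
tool_pos: [0.5944, 0.1262, 0.2245]
ee_rot: [-1.549, 1.567, -2.927]
wrist_force: [-0.1, -0.3, -0.2]
width: 0.0844
```

```bash
python3 - <<'E'
from h import *
snap("top","t6",crop=(80,110,350,240),scale=2.9)
go(.615,.275,.26,.193)
E
```

```text
t 30.5 pos [0.5944 0.1258 0.2243] jaw 0.193 F [-0.6 -0.4 -0.2] w 0.0848 q6 -0.08
 shift cm [ -3.59   4.86 -14.25] turn -0.03
```

View pics/t6.png

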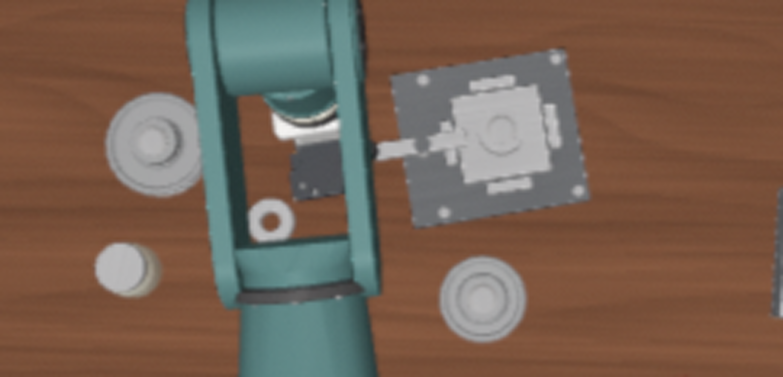

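Request:
{"fn": "carry_out", "kwargs": {"targets": [[0.1,-0.6,1,-2,0],[0.1,-1,1.3,-3.8,0],[0.1,-1,1.3,-3.8,0],[0.1,-1,0.9,-3,0],[0.1,0,0.4,-1.6,0],[0.1,0,0,0,0],[0.1,0,0,0,0]]}}

```text
time: 31.2
tool_pos: [0.616, 0.2735, 0.261]
ee_rot: [-1.093, 1.567, -2.473]
wrist_force: [0.0, -0.9, 0.5]
width: 0.0845
```

```bash
python3 - <<'E'
from h import *
snap("wrist","w7",scale=1.5625)
go(.603,.346,.024,.193)
print(proj('w7',[.603,.346,.046])*1.5625)
E
```

```text
t 31.2 pos [0.6161 0.273  0.2615] jaw 0.191 F [0.7 0.3 0.8] w 0.0842 q6 0.14
 shift cm [23.74  0.16 -7.44] turn -0.13
[393.1816471  172.73529163]
```

View pics/w7.png

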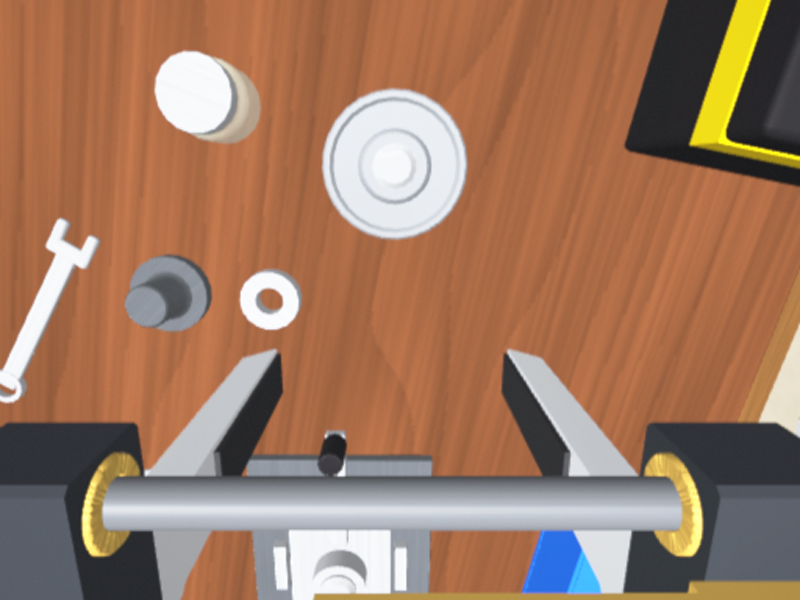

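```bash
python3 - <<'E'
from h import *
f=1.5625
a=ray('w7',393.5/f,165.5/f,.046); b=ray('w7',394.5/f,163.8/f,.02); print(a,b, ray('w7',323/f,163/f,.02)-ray('w7',466/f,163/f,.02))
m=(a+b)/2
go(m[0],m[1],.024,.193)
print('cap',ray('w7',147/f,305/f,.055))
E
```

```text
[0.60222068 0.35126592 0.046     ] [0.60274893 0.35299279 0.02      ] [-0.11359323 -0.02202302  0.        ]
t 31.2 pos [0.6161 0.273  0.2615] jaw 0.191 F [0.7 0.3 0.8] w 0.0842 q6 0.14
 shift cm [23.74  0.22 -8.05] turn -0.13
cap [0.42941312 0.20827065 0.055     ]
```

Request:
{"fn": "carry_out", "kwargs": {"targets": [[0.1,1,0.1,-2,0],[0.1,3,0.1,-3.5,0],[0.1,3,0,-2.5,0],[0.1,4,0,0,0],[0.1,4,0,0,0],[0.1,3,0,0,0],[0.1,2,0,0,0],[0.1,1.3,0,0,0],[0.1,0.7,0,0,0],[0.1,0,0,0,0],[0.1,0,0,0,0]]}}

```text
time: 32.35
tool_pos: [0.6037, 0.3539, 0.0443]
ee_rot: [1.83, 1.568, 0.452]
wrist_force: [0.0, -1.1, 0.3]
width: 0.0845
```

```bash
python3 - <<'E'
from h import *
go(.6025,.352,.024,.193)
E
```

```text
t 32.4 pos [0.6037 0.3539 0.0443] jaw 0.192 F [ 0.  -1.1  0.3] w 0.0845 q6 0.26
 shift cm [ 2.03 -0.16  0.17] turn -0.06
```

Request:
{"fn": "carry_out", "kwargs": {"targets": [[0.1,1,-0.15,0.17,0],[0.1,0.7,0,0,0],[0.1,0.3,0,0,0],[0.1,0,0,0,0],[0.1,0,0,0,0],[0.6,0,0,0,0],[0.6,0,0,0,0],[0.6,0,0,0,0],[0.6,0,0,0,0],[0.6,0,0,0,0]]}}

```text
time: 33.35
tool_pos: [0.602, 0.3517, 0.023]
ee_rot: [1.62, 1.57, 0.241]
wrist_force: [0.0, -0.2, 0.2]
width: 0.0511
```

```bash
python3 - <<'E'
from h import *
go(.6250,-.0408,.15,.193)
E
```

```text
t 33.4 pos [0.602  0.3517 0.023 ] jaw 0.192 F [ 0.  -0.2  0.2] w 0.0511 q6 0.26
 shift cm [-12.71  -5.23  38.96] turn -0.05
```

Request:
{"fn": "carry_out", "kwargs": {"targets": [[0.6,-0.5,0,0,0],[0.6,-1.5,0,0,0],[0.6,-3,0,0,0],[0.6,-3.5,0,0,0],[0.6,-2.7,0,0.5,0],[0.6,-1.5,-0.2,1.5,0],[0.6,0,-0.4,3,0],[0.6,0,-0.5,3.6,0],[0.6,0,-0.5,3.6,0],[0.6,0,-0.5,3.6,0],[0.6,0,-0.5,3.6,0],[0.6,0,-0.5,3.6,0],[0.6,0,-0.5,3.6,0],[0.6,0,-0.5,3.6,0],[0.6,0,-0.5,3.6,0],[0.6,0,-0.3,2.6,0],[0.6,0,-0.2,1.6,0],[0.6,0,-0.1,0.6,0],[0.6,0,0,0,0],[0.6,0,0,0,0]]}}

```text
time: 35.35
tool_pos: [0.6242, -0.036, 0.1497]
ee_rot: [-2.853, 1.57, 2.053]
wrist_force: [0.6, 0.1, -5.5]
width: 0.0511
```

```bash
python3 - <<'E'
from h import *
snap("wrist","w8")
go(.6250,-.0408,.075,.193)
E
```

```text
t 35.4 pos [ 0.6243 -0.0358  0.1498] jaw 0.194 F [-0.1  0.8 -5.5] w 0.0515 q6 -0.34
 shift cm [ 7.48 -0.03  0.51] turn 0.05
```

```bash
python3 - <<'E'
from h import *
d=np.load('pics/w8.npz')['im']
cv2.imwrite('pics/w8c.png',cv2.resize(d[130:330,130:380],None,fx=3,fy=3,interpolation=cv2.INTER_CUBIC))
o,T=state(); p=o['tool_pos']
for dz in(-.002,0,.002):
  for h in(.020,.046):
    q=p+T[:,2]*dz; q[2]+=h-.023; print(dz,h,((proj('w8',q)-[130,130])*3).round(1),end=' ')
    # far rim top edge
    e=q-T[:,2]*.059; print('far edge',((proj('w8',e)-[130,130])*3).round(1))
E
```

```text
-0.002 0.02 [360.8 308.3] far edge [360.5  13.8]
-0.002 0.046 [360.7 362.4] far edge [360.4  25.6]
0 0.02 [360.8 317.5] far edge [360.5  24.6]
0 0.046 [360.7 372.8] far edge [360.4  38.1]
0.002 0.02 [360.8 326.6] far edge [360.5  35.4]
0.002 0.046 [360.7 383.1] far edge [360.4  50.5]
```

View pics/w8c.png

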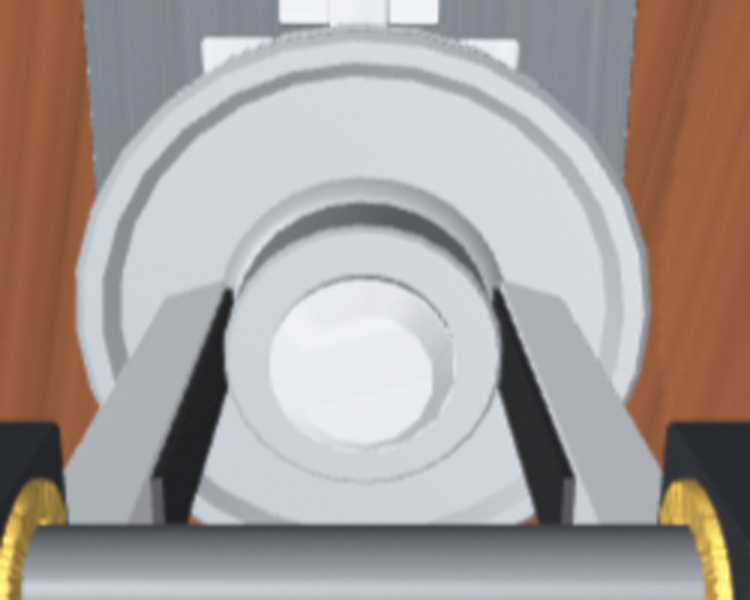

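Request:
{"fn": "carry_out", "kwargs": {"targets": [[0.6,0,-0.03,0.3,0],[0.6,0.5,0,0.2,0],[0.6,1.5,0,0,0],[0.6,2,0,0,0],[0.6,1.5,0,0,0],[0.6,1,0,0,0],[0.6,0.3,0,0,0],[0.6,0,0,0,0],[0.6,0,0,0,0],[0.6,0,0,0,0]]}}

```text
time: 36.4
tool_pos: [0.6259, -0.0423, 0.0832]
ee_rot: [1.182, 1.568, -0.196]
wrist_force: [0.5, -0.8, -4.6]
width: 0.0516
```

```bash
python3 - <<'E'
from h import *
go(.6250,-.0408,.071,.193)
E
```

```text
t 36.4 pos [ 0.6259 -0.0423  0.0832] jaw 0.192 F [ 0.5 -0.8 -4.6] w 0.0516 q6 -0.35
 shift cm [ 1.22 -0.06 -0.17] turn -0.05
```

Request:
{"fn": "carry_out", "kwargs": {"targets": [[0.6,0,-0.05,-0.15,0],[0.6,0.2,0,0,0],[0.6,0.2,0,0,0],[0.6,0.2,0,0,0],[0.6,0.2,0,0,0],[0.6,0.2,0,0,0],[0.6,0,0,0,0],[0.6,0,0,0,0]]}}

```text
time: 37.2
tool_pos: [0.6243, -0.0408, 0.0717]
ee_rot: [-1.534, 1.571, -2.912]
wrist_force: [0.7, 0.0, -3.7]
width: 0.0514
```

```bash
python3 - <<'E'
from h import *
go(.6250,-.0408,.071,.193)
E
```

```text
t 37.2 pos [ 0.6243 -0.0408  0.0717] jaw 0.192 F [ 0.7  0.  -3.7] w 0.0514 q6 -0.35
 shift cm [0.07 0.07 0.01] turn -0.05
```

Request:
{"fn": "carry_out", "kwargs": {"targets": [[0.6,0.1,0.03,0,0],[0.6,0.1,0,0,0],[0.6,0,0,0,0],[0.6,0,0,0,0]]}}

```text
time: 37.6
tool_pos: [0.6249, -0.0408, 0.071]
ee_rot: [1.109, 1.57, -0.27]
wrist_force: [-1.3, 0.2, -0.0]
width: 0.0514
```

Request:
{"fn": "carry_out", "kwargs": {"targets": [[0.4,0,0,0,0],[0.25,0,0,0,0],[0.25,0,0,0,0],[0.25,0,0,0,0],[0.25,-1,0,0,0],[0.25,-3,0,0,0],[0.25,-4,0,0,0],[0.1,-4,0,0,0],[0.1,-3,-1,0.2,0],[0.1,-2,-3,0.4,0],[0.1,-1,-4,0.4,0],[0.1,0,-4,0.4,0],[0.1,0,-3,0.4,0],[0.1,0,-2,0.3,0],[0.1,0,-1,0.1,0],[0.1,0,0,0,0],[0.1,0,0,0,0]]}}

```text
time: 39.3
tool_pos: [0.4528, -0.0966, 0.2502]
ee_rot: [1.326, 1.57, -0.052]
wrist_force: [-1.1, -0.3, -0.1]
width: 0.0847
```

```bash
python3 - <<'E'
from h import *
snap("wrist","w9",scale=1.5625)
go(.438,-.0244,.024,.193)
print(proj('w9',[.438,-.0244,.046])*1.5625)
E
```

```text
t 39.4 pos [ 0.4529 -0.0965  0.2499] jaw 0.193 F [ 0.4 -0.   0.3] w 0.0845 q6 -0.53
 shift cm [22.59 -0.09 -7.36] turn -0.02
[389.67158562 173.06334097]
```

View pics/w9.png

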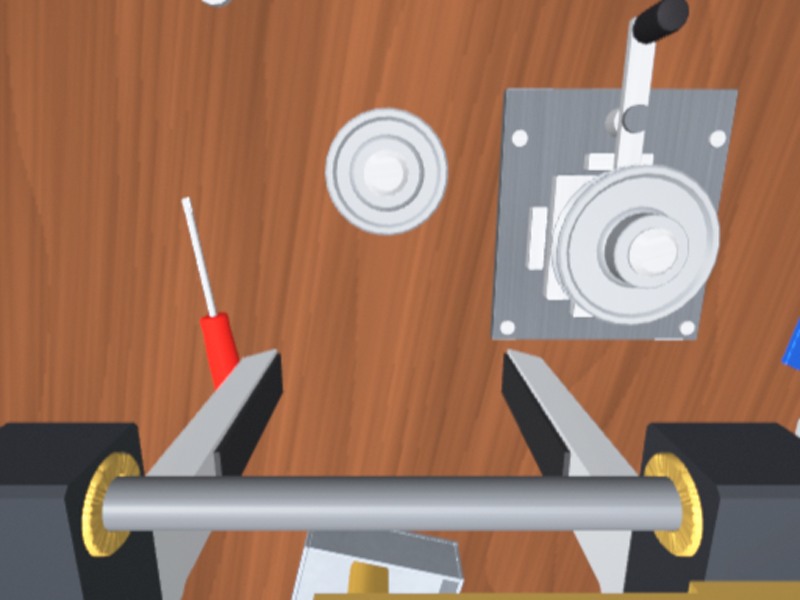

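```bash
python3 - <<'E'
from h import *
f=1.5625
a=ray('w9',386/f,173/f,.046); b=ray('w9',386.5/f,171/f,.02); print(a,b); print('large',ray('w9',654/f,250/f,.094),ray('w9',636/f,244/f,.068))
m=(a+b)/2
go(m[0],m[1],.024,.193)
E
```

```text
[ 0.43531622 -0.02487601  0.046     ] [ 0.43520164 -0.02339957  0.02      ]
large [ 0.6230209  -0.03951301  0.094     ] [ 0.62302955 -0.03907127  0.068     ]
t 39.4 pos [ 0.4529 -0.0965  0.2499] jaw 0.193 F [ 0.4 -0.   0.3] w 0.0845 q6 -0.53
 shift cm [22.59 -0.35 -7.44] turn -0.02
```

Request:
{"fn": "carry_out", "kwargs": {"targets": [[0.1,1,-0.15,-2,0],[0.1,3,-0.15,-3.2,0],[0.1,3,0,-2.2,0],[0.1,4,0,0,0],[0.1,4,0,0,0],[0.1,3,0,0,0],[0.1,2,0,0,0],[0.1,0.8,0,0,0],[0.1,0,0,0,0],[0.1,0,0,0,0]]}}

```text
time: 40.35
tool_pos: [0.4362, -0.0247, 0.0429]
ee_rot: [1.176, 1.569, -0.202]
wrist_force: [0.4, -0.0, 0.6]
width: 0.0847
```

```bash
python3 - <<'E'
from h import *
go(.4352,-.0242,.023,.193)
E
```

```text
t 40.4 pos [ 0.4362 -0.0247  0.0429] jaw 0.192 F [ 0.4 -0.   0.6] w 0.0847 q6 -0.38
 shift cm [ 1.99 -0.09 -0.07] turn -0.03
```

Request:
{"fn": "carry_out", "kwargs": {"targets": [[0.1,1,-0.08,-0.05,0],[0.1,0.6,0,0,0],[0.1,0.35,0,0,0],[0.1,0,0,0,0],[0.1,0,0,0,0],[0.6,0,0,0,0],[0.6,0,0,0,0],[0.6,0,0,0,0],[0.6,0,0,0,0],[0.6,0,0,0,0]]}}

```text
time: 41.35
tool_pos: [0.4343, -0.0243, 0.0224]
ee_rot: [1.05, 1.57, -0.329]
wrist_force: [0.3, 0.1, 1.2]
width: 0.0517
```

```bash
python3 - <<'E'
from h import *
go(.6248,-.0406,.18,.193)
E
```

```text
t 41.4 pos [ 0.4343 -0.0243  0.0224] jaw 0.192 F [0.3 0.1 1.2] w 0.0517 q6 -0.38
 shift cm [-15.75  18.4    5.24] turn -0.05
```

Request:
{"fn": "carry_out", "kwargs": {"targets": [[0.6,-0.5,0,0,0],[0.6,-1.5,0,0,0],[0.6,-3,0,0,0],[0.6,-4,0,0,0],[0.6,-3.8,0,0,0],[0.6,-2,0.7,0.2,0],[0.6,-1,1.8,0.5,0],[0.6,0,3,0.85,0],[0.6,0,3.5,1,0],[0.6,0,3.5,1,0],[0.6,0,3,0.85,0],[0.6,0,1.9,0.54,0],[0.6,0,1,0.3,0],[0.6,0,0,0,0],[0.6,0,0,0,0]]}}

```text
time: 42.85
tool_pos: [0.6238, -0.0404, 0.1798]
ee_rot: [-1.861, 1.569, 3.044]
wrist_force: [0.6, 0.4, -3.6]
width: 0.0515
```

```bash
python3 - <<'E'
from h import *
go(.6248,-.0406,.109,.193)
snap("wrist","w10")
E
```

```text
t 42.9 pos [ 0.6238 -0.0404  0.1798] jaw 0.192 F [ 0.6  0.4 -3.6] w 0.0515 q6 -0.35
 shift cm [7.08 0.11 0.04] turn -0.04
```

Request:
{"fn": "carry_out", "kwargs": {"targets": [[0.6,0.5,0.1,0,0],[0.6,1.5,0,0,0],[0.6,2,0,0,0],[0.6,1.3,0,0,0],[0.6,0.5,0,0,0],[0.6,0,0,0,0],[0.6,0,0,0,0],[0.6,0,0,0,0]]}}

```text
time: 43.7
tool_pos: [0.6265, -0.0405, 0.1237]
ee_rot: [1.183, 1.568, -0.195]
wrist_force: [0.3, 0.4, -4.0]
width: 0.0515
```

```bash
python3 - <<'E'
from h import *
go(.6248,-.0406,.109,.193)
E
```

```text
t 43.7 pos [ 0.6265 -0.0405  0.1237] jaw 0.192 F [ 0.3  0.4 -4. ] w 0.0515 q6 -0.35
 shift cm [ 1.47 -0.18 -0.03] turn -0.05
```

Request:
{"fn": "carry_out", "kwargs": {"targets": [[0.6,0,-0.15,-0.02,0],[0.6,0.3,0,0,0],[0.6,0.3,0,0,0],[0.6,0.2,0,0,0],[0.6,0.2,0,0,0],[0.6,0.2,0,0,0],[0.6,0.1,0,0,0],[0.6,0,0,0,0],[0.6,0,0,0,0]]}}

```text
time: 44.6
tool_pos: [0.6243, -0.0405, 0.1094]
ee_rot: [0.791, 1.571, -0.588]
wrist_force: [-0.6, 0.0, -3.4]
width: 0.0511
```

```bash
python3 - <<'E'
from h import *
go(.6248,-.0406,.109,.193)
E
```

```text
t 44.6 pos [ 0.6243 -0.0405  0.1094] jaw 0.192 F [-0.6  0.  -3.4] w 0.0511 q6 -0.35
 shift cm [0.04 0.05 0.01] turn -0.05
```

Request:
{"fn": "carry_out", "kwargs": {"targets": [[0.6,0.1,0.03,0,0],[0.6,0.1,0,0,0],[0.6,0,0,0,0],[0.6,0,0,0,0]]}}

```text
time: 45.0
tool_pos: [0.6248, -0.0405, 0.1085]
ee_rot: [1.13, 1.569, -0.248]
wrist_force: [-1.7, 1.0, 2.8]
width: 0.0516
```

Request:
{"fn": "carry_out", "kwargs": {"targets": [[0.4,0,0,0,0],[0.25,0,0,0,0],[0.25,0,0,0,0],[0.25,0,0,0,0],[0.25,-1,0,0,0],[0.25,-3,0,0,0],[0.25,-4,0,0,0],[0.1,-4,0,-0.5,0],[0.1,-3,-1,-1.5,0],[0.1,0,-2,-3,0],[0.1,0,-2.6,-3.6,0],[0.1,0,-2.6,-3.6,0],[0.1,0,-2.6,-3.6,0],[0.1,0,-2,-3,0],[0.1,0,-1.2,-1.5,0],[0.1,0,-0.4,-0.4,0],[0.1,0,0,0,0]]}}

```text
time: 46.7
tool_pos: [0.4437, 0.1354, 0.2583]
ee_rot: [1.3, 1.569, -0.078]
wrist_force: [0.5, -0.2, -0.6]
width: 0.0843
```

```bash
python3 - <<'E'
from h import *
snap("wrist","w11",scale=1.5625)
go(.4294,.2083,.04,.193)
print(proj('w11',[.4294,.2083,.055])*1.5625)
E
```

```text
t 46.8 pos [0.4441 0.135  0.2579] jaw 0.192 F [0.1 0.1 1.2] w 0.0846 q6 -0.02
 shift cm [21.78 -0.08 -7.49] turn -0.05
[390.36028279 172.24371526]
```

View pics/w11.png

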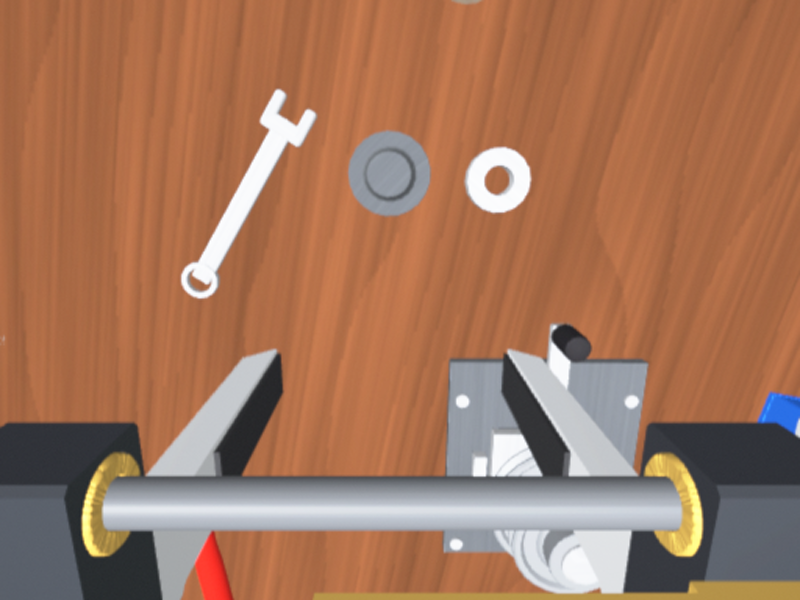

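```bash
python3 - <<'E'
from h import *
f=1.5625
a=ray('w11',389/f,174/f,.055); b=ray('w11',389/f,173.3/f,.014); print(a,b)
go(*((a+b)/2)[:2],.024,.193)
E
```

```text
[0.42865172 0.206872   0.055     ] [0.42849001 0.20722253 0.014     ]
t 46.8 pos [0.4441 0.135  0.2579] jaw 0.192 F [0.1 0.1 1.2] w 0.0846 q6 -0.02
 shift cm [23.38 -0.18 -7.39] turn -0.05
```

Request:
{"fn": "carry_out", "kwargs": {"targets": [[0.3,1,-0.1,-2,0],[0.3,3,-0.1,-3.2,0],[0.3,3,0,-2.2,0],[0.3,4,0,0,0],[0.3,4,0,0,0],[0.3,3,0,0,0],[0.3,2,0,0,0],[0.3,1,0,0,0],[0.3,0.5,0,0,0],[0.3,0,0,0,0],[0.3,0,0,0,0]]}}

```text
time: 47.85
tool_pos: [0.4288, 0.2076, 0.0436]
ee_rot: [1.655, 1.568, 0.276]
wrist_force: [0.3, 0.7, 0.1]
width: 0.0652
```

```bash
python3 - <<'E'
from h import *
go(.4286,.207,.024,.193)
E
```

```text
t 47.9 pos [0.4288 0.2076 0.0436] jaw 0.192 F [0.3 0.7 0.1] w 0.0652 q6 0.14
 shift cm [ 1.96 -0.04  0.06] turn -0.08
```

Request:
{"fn": "carry_out", "kwargs": {"targets": [[0.3,1,-0.04,0.06,0],[0.3,0.6,0,0,0],[0.3,0.35,0,0,0],[0.3,0,0,0,0],[0.3,0,0,0,0],[0.75,0,0,0,0],[0.75,0,0,0,0],[0.75,0,0,0,0],[0.75,0,0,0,0],[0.75,0,0,0,0],[0.75,0,0,0,0]]}}

```text
time: 48.95
tool_pos: [0.4275, 0.2069, 0.023]
ee_rot: [1.527, 1.57, 0.148]
wrist_force: [0.0, -0.5, -0.4]
width: 0.0357
```

```bash
python3 - <<'E'
from h import *
go(.6248,-.0406,.21,.193)
E
```

```text
t 49.0 pos [0.4275 0.2069 0.023 ] jaw 0.192 F [ 0.  -0.5 -0.4] w 0.0357 q6 0.14
 shift cm [-18.69  14.65  28.06] turn -0.05
```

Request:
{"fn": "carry_out", "kwargs": {"targets": [[0.75,-0.5,0,0,0],[0.75,-1.5,0,0,0],[0.75,-3,0,0,0],[0.75,-4,0,0,0],[0.75,-4,0,0,0],[0.75,-3.5,0.4,0.8,0],[0.75,-2.2,1,2,0],[0.75,0,1.7,3.2,0],[0.75,0,1.8,3.5,0],[0.75,0,1.8,3.5,0],[0.75,0,1.8,3.5,0],[0.75,0,1.8,3.5,0],[0.75,0,1.8,3.3,0],[0.75,0,1.4,2.6,0],[0.75,0,0.8,1.5,0],[0.75,0,0.35,0.65,0],[0.75,0,0,0,0],[0.75,0,0,0,0]]}}

```text
time: 50.75
tool_pos: [0.6241, -0.0397, 0.2096]
ee_rot: [-2.243, 1.569, 2.662]
wrist_force: [-0.5, 0.2, -2.8]
width: 0.0354
```

```bash
python3 - <<'E'
from h import *
go(.6248,-.0406,.147,.193)
snap("wrist","w12",scale=1.5625)
E
```

```text
t 50.8 pos [ 0.6241 -0.0397  0.2096] jaw 0.193 F [-0.5  0.2 -2.8] w 0.0354 q6 -0.35
 shift cm [6.26 0.06 0.11] turn -0.01
```

View pics/w12.png

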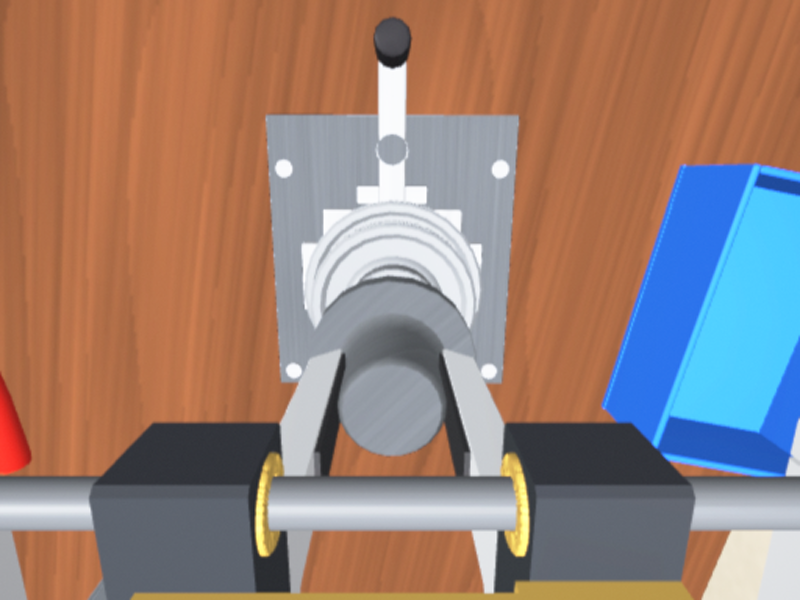

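Request:
{"fn": "carry_out", "kwargs": {"targets": [[0.75,0.5,0,0.08,0],[0.75,1.5,0,0,0],[0.75,1.6,0,0,0],[0.75,1,0,0,0],[0.75,0.4,0,0,0],[0.75,0,0,0,0],[0.75,0,0,0,0],[0.75,0,0,0,0]]}}

```text
time: 51.6
tool_pos: [0.6254, -0.0414, 0.1609]
ee_rot: [1.169, 1.569, -0.209]
wrist_force: [-0.8, -0.3, -2.2]
width: 0.0357
```

```bash
python3 - <<'E'
from h import *
go(.6248,-.0406,.147,.193)
E
```

```text
t 51.6 pos [ 0.6254 -0.0414  0.1609] jaw 0.192 F [-0.8 -0.3 -2.2] w 0.0357 q6 -0.35
 shift cm [ 1.39 -0.04 -0.09] turn -0.05
```

Request:
{"fn": "carry_out", "kwargs": {"targets": [[0.75,0,-0.04,-0.06,0],[0.75,0.3,0,0,0],[0.75,0.3,0,0,0],[0.75,0.2,0,0,0],[0.75,0.2,0,0,0],[0.75,0.2,0,0,0],[0.75,0.1,0,0,0],[0.75,0,0,0,0],[0.75,0,0,0,0]]}}

```text
time: 52.5
tool_pos: [0.6243, -0.0408, 0.1471]
ee_rot: [0.757, 1.571, -0.622]
wrist_force: [-0.1, -0.6, -2.3]
width: 0.0356
```

Request:
{"fn": "carry_out", "kwargs": {"targets": [[0.75,0.1,0,0,0],[0.75,0.1,0,0,0],[0.75,0,0,0,0],[0.75,0,0,0,0]]}}

```text
time: 52.9
tool_pos: [0.6244, -0.0408, 0.147]
ee_rot: [1.055, 1.569, -0.324]
wrist_force: [-2.8, 0.1, 4.9]
width: 0.0357
```

Request:
{"fn": "carry_out", "kwargs": {"targets": [[0.6,0,0,0,0],[0.4,0,0,0,0],[0.3,0,0,0,0],[0.3,0,0,0,0],[0.3,-1,0,0,0],[0.3,-3,0,0,0],[0.3,-4,0,0,0],[0.3,-4,0,1,0],[0.3,0,-1,3,0],[0.3,0,-2,4,0],[0.3,0,-2,4,0],[0.3,0,-2,4,0],[0.3,0,-2,4,0],[0.3,0,-1,2,0],[0.3,0,0,0,0],[0.3,0,0,0,0]]}}

```text
time: 54.5
tool_pos: [0.5683, -0.2758, 0.2654]
ee_rot: [1.878, 1.57, 0.498]
wrist_force: [-0.3, 0.3, -1.1]
width: 0.0658
```

```bash
python3 - <<'E'
from h import *
s1=robot.snapshot("scene"); s2=snap("top","t13")
a=cv2.resize(s1["image"][120:300,40:480,::-1],(800,327),interpolation=cv2.INTER_CUBIC)
b=cv2.resize(s2["image"][110:250,100:420,::-1],(620,271),interpolation=cv2.INTER_CUBIC)
b=cv2.copyMakeBorder(b,0,0,0,180,cv2.BORDER_CONSTANT)
cv2.imwrite('pics/fin.png',np.vstack([a,b]))
print(robot.get_obs()['tool_pos'])
E
```

```text
[ 0.56871218 -0.27459124  0.26535311]
```

View pics/fin.png

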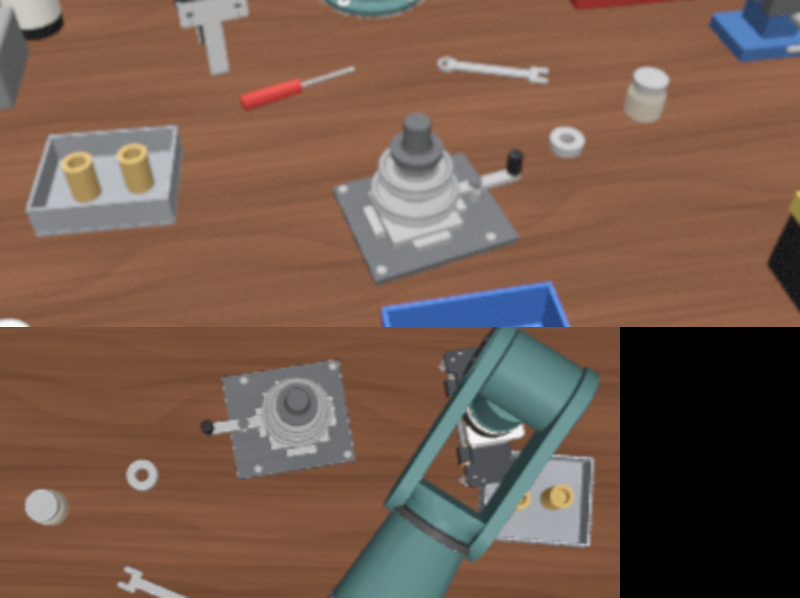

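```bash
python3 -c "
from bench import robot
print(robot.close_job())"
```

```text
the job is handed in; nothing more can be done
None
```

The job is done and handed in at about 55 s of the 210 s allowed.

- **What I did:** I put both worn bushes in the scrap tray, set the carrier flat between the stops and swung the clamp shut against its end stop. Then I seated the large pulley, the medium pulley and the end cap, in that order. There was no small pulley in any picture.
- **Carrier:** it measured about 0.6 mm off the middle of the stops, with its edges parallel to them to within about 0.2°.
- **Clamp:** force at the knob rose to about 11 N with no further movement, and a later wrist picture shows it square across the flange edge.
- **Seating:** each part stopped within about 1 mm of its expected seated height (tool at 71, 108.5 and 147 mm), with the contact force showing it was resting.
- **Last pictures:** the stack stands upright and concentric, and both bushes stand in the tray. The jar and bearing look untouched, and the gripper was well clear.

No check failed. Measured tool positions varied by 1–2 mm between readings, so I corrected each placement just before lowering. The large pulley's centre read about 2 mm off from one oblique view, which is within what I'd expect from the camera. I did not take a separate height measurement of the finished stack.

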